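# Hang the control box door back on its lift-off hinges and shut it

### The job

Take the steel door that leans against the bench power supply and hang it back on the open control box: feel for the hinge pins, whose strip may be screwed on a few millimetres fore or aft, and lower the door in your grip, without letting it drop, until both hinge tubes sit fully home on their pins. Then let go and swing the door fully shut, leaving the other things on the bench where they are.

Things in the scene. Friction and masses are not known exactly. Their poses are not given: they have to be found in the camera images.
- door_mid (a point): centre of the loose grey steel lift-off door, a folded pan 194 mm wide, 188 high, 14 thick, about 0.45 kg. It stands on its lower edge, leaning about 23 degrees, outer face against the supply's top edge; its top is free on both sides. Door axes: z up the panel, y along the width to the hinge edge, x through the thickness to the inner side. Its rim, 22 mm wide all round, is the full 14 mm thick
- upper_tube (a point): lower mouth of the door's upper hinge tube, on the hinge axis: steel tube along the door's z, 26 mm long, 18 mm outside diameter, straight 10 mm bore open at both ends. In door axes it lies at x +9, y +113, z +43 mm from the door centre
- lower_tube (a point): lower mouth of the door's lower hinge tube, an equal tube on the same axis, in the door's axes at x +9, y +113, z -52 mm from the door centre
- door_edge (a point): middle of the door's free edge on its inner face, in door axes at x +7, y -97, z 0 mm from the door centre. A lock insert stands 4 mm proud of the outer face 22 mm from this edge, at mid height; there is no latch
- upper_seat (a point): nominal root of the upper hinge pin. Both pins are on one strip screwed to the box through slots: the pins really stand up to 4 mm before or behind this point (box x), equally for both, exact in y and z; to be found by touch. The pin, 8 mm in diameter, 22 long, blunt tip with a 1.3 mm chamfer, stands straight up on a fixed barrel 18 mm in diameter, 25 high. Axes as box
- lower_seat (a point): nominal root of the lower pin, 95 mm straight below the upper, equal pin and barrel, same shift. From its tip up to the underside of the upper barrel are 48 mm: the lower tube (26 mm long) must come in from the side through this gap. Both tubes meet their pins at the same moment when the door hangs upright; home, they rest on the barrels, level with these points
- shut_edge (a point): nominal place on the box of door_edge when the door is hung and shut. The shut door is parallel to the front, about 5 mm before it, its centre at x -67, y +1, z 112 mm in the box's axes and its axes along the box's. It cannot be shut while a finger is behind it
- box: grey steel control box, fixed, 200 mm wide (y), 110 deep (x), its top at 212 mm; origin on the bench under its centre; the open front looks to its -x, the hinge pins stand outside its +y side at x -58, y +114 mm (nominal). Open at a right angle the hung door sticks out to the box's -x from the hinge, outer face to the box's +y; it turns on the pins with light friction and stays where left
- supply: bench power supply, fixed, dark steel, 240 mm (x) by 150 (y) by 110 high; origin under its centre. The door leans on the upper edge of its -y side, the door's width along the supply's x, hinge edge to +x
- meter: bystander, loose: yellow hand multimeter lying flat, 185 x 88 x 38 mm, origin under its centre
- organiser: bystander, loose: open divided parts tray 90 x 130 x 28 mm, origin under its centre

How it is judged:
By the outcome, as a careful person would: the job done as asked, in the order asked, and still so for the second after the job is handed in, with the robot touching nothing.
It also fails if it takes over 58 s, if anything falls off the work surface, if the arm or the gripper's body presses on something with over 40 N, if the wrist force passes 120 N, or if a joint passes its speed limit or range.

### The arm

A 6-joint arm with a two-finger parallel gripper is mounted at the origin on the work surface. World frame = base frame: x ahead of the robot, y to its left, z up, the work surface at z = 0. Lengths are in mm, angles in degrees, forces in N, time in s.
With the tool pointing down it reaches from about 350 to 850 mm from the base axis. Payload 8.1 kg.
Tool frame: the origin (TCP) lies between the finger pads; the fingertips stand 17 mm ahead of it and the grasp point (between the pads) lies 2 mm behind it; z points along the fingers, y is the line along which they close (so a half turn about z gives the same grasp; the last joint's range is limited). The gripper opens to 85 mm and grips with 20 to 120 N. Pads are 22 mm wide; open, the fingers measure 114 mm over their backs; the gripper's body (76 mm by 85 mm) begins 54 mm behind the grasp point. The pads swing forward as they close: fully open they stand 13 mm farther back than shut.
Start: joints at [-76.341, 7.471, 85.268, -0, 87.261, -4.893], TCP at [190.923, -568.818, 248.292] pointing down, gripper open.
Joint ranges: [-169.43, 169.43], [-51.17, 129.36], [1.28, 143.12], [-76.62, 256.62], [0, 156.53], [-152.29, 152.29]. Speed limits (degrees/s): [136.94, 136.94, 159.86, 180, 180, 180].

### API

Orientations are given as [roll, pitch, yaw] about the fixed x, y, z axes, in that order (R = Rz(yaw) Ry(pitch) Rx(roll)).
In Python, from bench import sense, snapshot, hand_in, trace, place_of gives the robot as it stands.
- The arm moves only by the shell command python3 -m handwheel 'ROWS' [FORCE]. ROWS is JSON, a list of rows, each a list of 7 numbers: the opening, from -1 (shut) to 1 (fully open), then the shift along the tool's x, y, z in cm, then the turn, a rotation vector about the tool's x, y, z in rad. A call has 1 to 12 rows; each row shifts and turns the commanded pose from where the row before left it, along the tool's axes as they then stand; what a row does not reach is not made up. A row lasts 1/12 s, in which the tool goes at most 41.7 mm and 7.16 degrees, less where a joint would pass 70% of its speed; a pose out of reach is approached as far as the arm can. A call with a gripper value outside its range is refused whole. The fingers move at their own pace and stop on an object; FORCE is the grip in N (left out, the last holds). Time passes only in rows, so rows that do not move let the fingers close. It gives the time, the measured TCP pose, the force, the opening and the grip force at its end, in the units of the state.
- sense(): the state, without advancing time (a new reading comes with each control period).
- snapshot(name): name is "scene" or "top"; returns a dict with "image" (420x560x3 uint8, red, green, blue), "intrinsics" (3x3 intrinsics, pixels), "k1" (the pictures are not rectified: a ray, as slopes to the right and down, at radius r is drawn at 1 + k1 r^2 times it, then the intrinsics apply), "R" (3x3) and "t" (3): a world point X has camera coordinates R X + t. Camera axes: x right, y down, z forward; pixel columns grow to the right and rows downward; lengths in mm; the calibration is good to about 2 mm. A picture is of the moment at which its call begins. There is no depth.
- hand_in(): hands the job in; it is judged then, once.
Trained networks look in a picture, given as the dict that the camera call returned (one of the last four; its "shot" number tells which), for a name from the list of things; names that differ only in an ending like _2 or _b are one class to them, and where a whole thing is asked for, a point or a joint stands for the part that bears it (a point fixed in the world has none). Each returns a list of dicts, best first, with "conf" (0 to 1); they miss things now and then, are a little off and sometimes report something else, mostly with a low value. They report only what shows in the picture. A call takes as long as a camera call.
- trace(picture, query): "pixels" (420x560 bool, what is visible of it).
- place_of(picture, query): "location" ([x, y, z] in mm, in world coordinates, good to about 4 mm: a listed point, or the origin of a listed thing).
The state is a dict: "time": time; "joint_pos": joint angles; "qd": joint speeds; "joint_efforts": joint torques, N m; "tool_pos": TCP position; "tcp_rot": TCP orientation; "ft_force": force on the tool from outside, world axes, zero at the start; "wrist_torque": the same for the moment, N m; "finger_gap": finger opening in mm; "grip_force": force on a finger pad.
Only numpy, scipy, OpenCV 4.12 (cv2) and the standard library are available. Lean on these libraries where they do the work, as an engineer would, in place of code of your own. Each camera call takes 0.05 s, during which the arm holds its last target. There are 200 camera calls.

## Working session

There is one attempt and no reset: what is moved stays moved. The work goes in short steps, Python scripts to look and compute and a shell command to move; the robot and the scene stay as the last step left them, time stands still between calls to the robot, and variables do not carry over. Pictures are saved under pics/ and viewed, at most 10 in all, crops included, and the job is handed in when it is done.

```bash
ls; mkdir -p pics; cat > h.py <<'E'
import numpy as np,cv2
from bench import sense,snapshot,hand_in,trace,place_of
from scipy.spatial.transform import Rotation as Ro
def ray(p,uv):
    K=np.array(p["intrinsics"]);d=(np.linalg.inv(K)@[uv[0],uv[1],1])[:2];s=d.copy()
    for _ in range(30): s=d/(1+p["k1"]*(s@s))
    R=np.array(p["R"]);return -R.T@np.array(p["t"]),R.T@np.array([*s,1])
def proj(p,X):
    c=np.array(p["R"])@np.array(X,float)+np.array(p["t"]);s=c[:2]/c[2];s=s*(1+p["k1"]*(s@s));return (np.array(p["intrinsics"])@[*s,1])[:2]
E
python3 - <<'E'
from h import *
for n in("scene","top"):
    p=snapshot(n);cv2.imwrite(f"pics/{n}0.png",p["image"][:,:,::-1])
    print(n,"cam",np.round(-np.array(p["R"]).T@p["t"]))
    for q in "door_mid upper_tube lower_tube door_edge upper_seat lower_seat shut_edge box supply meter organiser".split():
        print(q,[(np.round(r["location"],1).tolist(),round(r["conf"],2)) for r in place_of(p,q)[:2]])
print(sense())
E
```

```text
pics
scene cam [1295. -417.  636.]
door_mid [([564.9, 271.6, 91.4], 0.97)]
upper_tube [([677.3, 268.7, 130.8], 0.83), ([546.1, -143.2, 111.0], 0.52)]
lower_tube [([673.9, 239.4, 48.3], 0.7)]
door_edge [([467.9, 276.7, 92.5], 0.6)]
upper_seat []
lower_seat []
shut_edge [([550.0, -143.9, 113.3], 0.59)]
box [([622.9, -55.2, 0.1], 0.8), ([677.4, 269.6, 131.4], 0.36)]
supply [([552.4, 371.3, -3.6], 0.91)]
meter [([613.9, -448.1, -2.1], 0.82)]
organiser [([404.4, -359.3, -3.4], 0.81)]
top cam [ 452.  -11. 1254.]
door_mid [([565.4, 270.4, 92.7], 0.97)]
upper_tube [([675.3, 271.7, 135.9], 0.59), ([576.7, 67.2, 159.3], 0.49)]
lower_tube [([674.8, 231.4, 46.8], 0.72)]
door_edge [([471.4, 275.8, 92.6], 0.57)]
upper_seat [([574.9, 66.4, 158.4], 0.65)]
lower_seat [([580.7, 62.9, 58.6], 0.69), ([672.0, 233.0, 44.6], 0.42)]
shut_edge [([550.8, -138.4, 112.6], 0.78)]
box [([623.8, -55.7, 2.1], 0.97), ([408.4, -365.3, -6.2], 0.35)]
supply [([552.3, 366.9, -1.5], 0.81)]
meter [([617.2, -452.9, -4.5], 0.96)]
organiser [([408.0, -363.8, -3.7], 0.64), ([677.1, 268.9, 133.1], 0.53)]
{'time': 1.2, 'joint_pos': array([-7.63408548e+01,  7.47184135e+00,  8.52679842e+01, -9.38429812e-04,
        8.72619136e+01, -4.89277752e+00]), 'qd': array([ 0.02096737,  0.05167971, -0.01007501, -0.04215121, -0.04838388,
       -0.04780133]), 'joint_efforts': array([ 2.64193604e-04, -5.69317532e+01, -5.00860977e+01, -1.13221886e-04,
        1.24943181e-03, -3.77275896e-06]), 'tool_pos': array([ 190.91638051, -568.81298511,  248.28340932]), 'tcp_rot': array([-1.79998187e+02,  7.85601996e-04,  1.85519676e+01]), 'ft_force': array([ 0.55053018, -0.11497415,  0.34433417]), 'wrist_torque': array([0.02519991, 0.01576596, 0.00134938]), 'grip_force': 0.0, 'finger_gap': 85.56951191378282}
```

View pics/scene0.png

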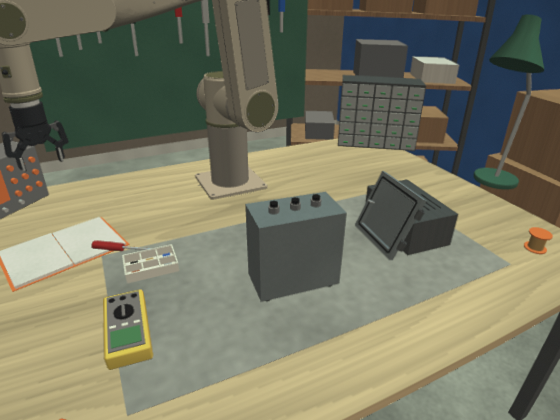

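View pics/top0.png

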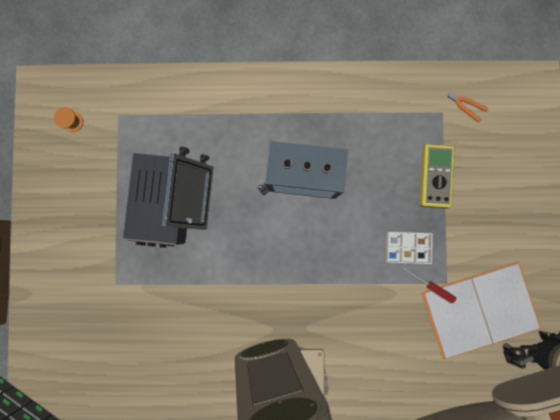

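The scene view shows the box mid-image (about 295,245), the door leaning on the supply (390,213) and the arm at top left. In the top view the hinge pins are at about (264,188), and the door (190,192) has its tubes at its upper end (+x). Next I'll fit the door and box poses from the network points.

```bash
cat > fit.py <<'E'
from h import *
from scipy.optimize import least_squares
def doorR(yaw,t):
    y=np.array([np.cos(yaw),np.sin(yaw),0]);n=np.array([-np.sin(yaw),np.cos(yaw),0])
    z=n*np.sin(t)+np.array([0,0,np.cos(t)]);return np.c_[np.cross(y,z),y,z]
D={"door_mid":[0,0,0],"upper_tube":[9,113,43],"lower_tube":[9,113,-52],"door_edge":[7,-97,0]}
B={"box":[0,0,0],"upper_seat":[-58,114,155],"lower_seat":[-58,114,60],"shut_edge":[-60,-96,112]}
def meas(names,refs,n=3):
    out=[]
    for c in("scene","top"):
        for _ in range(n):
            p=snapshot(c)
            for k in names:
                for r in place_of(p,k)[:2]:
                    if np.linalg.norm(np.array(r["location"])-refs[k])<25: out.append((k,np.array(r["location"]),r["conf"]));break
    return out
E
python3 - <<'E'
from fit import *
t=np.radians(23)
R0=doorR(np.radians(-5),t)
m=meas(D,{k:np.array([565,271,90])+R0@v for k,v in D.items()})
f=lambda q:np.concatenate([(np.array([q[0],q[1],q[4]])+doorR(q[2],q[3])@D[k]-x) for k,x,c in m]+[[(q[4]-89.3)*3,(q[3]-t)*200]])
s=least_squares(f,[565,271,-.1,t,89],loss="soft_l1",f_scale=4).x
print("door",s[:2],s[4],np.degrees(s[2:4]),len(m))
Rd=doorR(s[2],s[3]);c=np.array([s[0],s[1],s[4]]);print("Rd",Rd.round(3).tolist())
T=np.c_[Rd[:,1],Rd[:,0],-Rd[:,2]];print("tool rpy",Ro.from_matrix(T).as_euler("xyz",degrees=True),"grasp top",c+Rd@[0,0,94])
Z=lambda a:Ro.from_euler("z",a).as_matrix()
R0=Z(-.12);m2=meas(B,{k:np.array([623,-55,0])+R0@v for k,v in B.items()})
f2=lambda q:np.concatenate([(np.array([q[0],q[1],0])+Z(q[2])@B[k]-x)[:2] for k,x,cc in m2])
b=least_squares(f2,[623,-55,-.1],loss="soft_l1",f_scale=4).x
print("box",b[:2],np.degrees(b[2]),len(m2),"pin",np.array([b[0],b[1],0])+Z(b[2])@B["upper_seat"])
sp=[place_of(snapshot("scene"),"supply")[0]["location"],place_of(snapshot("top"),"supply")[0]["location"]];print(np.round(sp,1))
# overlay check
for n in("scene","top"):
    p=snapshot(n);im=p["image"][:,:,::-1].copy()
    for y,z in((-97,-94),(-97,94),(97,94),(97,-94)):
        u=proj(p,c+Rd@[7,y,z]);cv2.circle(im,tuple(int(round(a)) for a in u),1,(0,0,255),-1)
    for k in("upper_tube","lower_tube"):cv2.circle(im,tuple(int(round(a)) for a in proj(p,c+Rd@D[k])),1,(0,255,0),-1)
    for v in((-55,-100,212),(-55,100,212),(55,100,212),(55,-100,212),(-58,114,155),(-58,114,177)):
        cv2.circle(im,tuple(int(round(a)) for a in proj(p,np.array([b[0],b[1],0])+Z(b[2])@v)),1,(0,255,255),-1)
    im=im[150:300,230:470] if n=="scene" else im[120:270,110:350]
    cv2.imwrite(f"pics/ov_{n}.png",cv2.resize(im,None,fx=3.3,fy=3.3))
a=[cv2.imread(f"pics/ov_{n}.png") for n in("scene","top")]
cv2.imwrite("pics/ov.png",cv2.resize(np.vstack(a),(480*1,600)))
E
```

```text
door [565.27662529 273.42210041] 90.23064819726794 [-6.46392998 23.1245    ] 24
Rd [[-0.104, 0.994, 0.044], [-0.914, -0.113, 0.39], [0.393, 0.0, 0.92]]
tool rpy [156.8755       0.          -6.46392998] grasp top [569.43261763 310.1040762  176.67809108]
box [622.26817268 -55.68530399] -7.204577934872901 18 pin [579.02312637  64.68855517 155.        ]Traceback (most recent call last):
  File "<stdin>", line 15, in <module>
IndexError: list index out of range
```

```bash
python3 - <<'E'
from fit import *
Z=lambda a:Ro.from_euler("z",a,degrees=True).as_matrix()
Rd=doorR(np.radians(-6.46),np.radians(23.1));c=np.array([565.3,273.4,90.2]);b=np.array([622.3,-55.7,0])
a=[]
for n in("scene","top"):
    p=snapshot(n);o=np.array([230,150] if n=="scene" else [110,120])
    im=p["image"][o[1]:o[1]+150,o[0]:o[0]+(240),::-1];im=cv2.resize(im,None,fx=2,fy=2,interpolation=cv2.INTER_CUBIC)
    def dot(X,col):cv2.circle(im,tuple(int(round(v)) for v in (proj(p,X)+.5-o)*2),2,col,-1)
    for y,z in((-97,-94),(-97,94),(97,94),(97,-94)):dot(c+Rd@[7,y,z],(0,0,255))
    for k in("upper_tube","lower_tube"):dot(c+Rd@D[k],(0,255,0))
    for v in((-55,-100,212),(-55,100,212),(55,100,212),(55,-100,212),(-58,114,155),(-58,114,177)):dot(b+Z(-7.2)@v,(0,255,255))
    a.append(im)
cv2.imwrite("pics/ov.png",np.vstack(a))
E
```

```text
(no output)
```

View pics/ov.png

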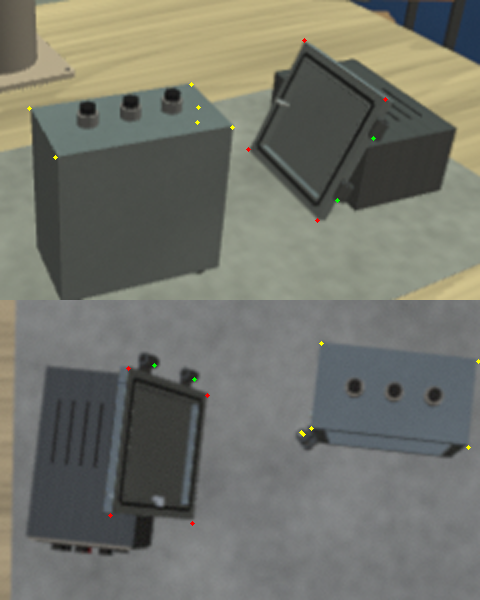

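The overlay matches to a few mm. In the crop, the tubes are at about (375,138) and (340,200) and the pins at (305,432), so I'll plan the approach to just above the door's top edge.

```bash
cat > plan.py <<'E'
from h import *
import sys,json
def plan(pos,rpy,n,start=None):
    s=sense();p=np.array(s["tool_pos"]) if start is None else np.array(start[0]);R=Ro.from_euler("xyz",s["tcp_rot"] if start is None else start[1],degrees=True)
    G=Ro.from_euler("xyz",rpy,degrees=True);rv=(R.inv()*G).as_rotvec()/n;d=(np.array(pos)-p)/n
    print("mm/row",np.linalg.norm(d).round(1),"deg/row",np.degrees(np.linalg.norm(rv)).round(2))
    rows=[]
    for i in range(n):
        rows.append([*np.round(R.inv().apply(d)/10,2).tolist(),*np.round(rv,4).tolist()]);R=R*Ro.from_rotvec(rv)
    for i in range(0,n,12): print(json.dumps(rows[i:i+12]).replace(" ",""))
if __name__=="__main__": a=json.loads(sys.argv[1]);plan(a[:3],a[3:6],int(a[6]))
E
python3 plan.py '[572.8,340,255,156.9,0,-6.5,24]'
```

```text
mm/row 41.1 deg/row 1.41
[[2.71,-3.08,-0.03,-0.0165,-0.0037,0.018],[2.66,-3.13,-0.09,-0.0165,-0.0037,0.018],[2.6,-3.18,-0.15,-0.0165,-0.0037,0.018],[2.54,-3.22,-0.21,-0.0165,-0.0037,0.018],[2.48,-3.26,-0.28,-0.0165,-0.0037,0.018],[2.42,-3.3,-0.34,-0.0165,-0.0037,0.018],[2.36,-3.34,-0.4,-0.0165,-0.0037,0.018],[2.3,-3.37,-0.47,-0.0165,-0.0037,0.018],[2.24,-3.4,-0.53,-0.0165,-0.0037,0.018],[2.17,-3.43,-0.6,-0.0165,-0.0037,0.018],[2.11,-3.46,-0.66,-0.0165,-0.0037,0.018],[2.04,-3.49,-0.73,-0.0165,-0.0037,0.018]]
[[1.98,-3.51,-0.79,-0.0165,-0.0037,0.018],[1.91,-3.53,-0.86,-0.0165,-0.0037,0.018],[1.85,-3.55,-0.92,-0.0165,-0.0037,0.018],[1.78,-3.57,-0.99,-0.0165,-0.0037,0.018],[1.71,-3.58,-1.05,-0.0165,-0.0037,0.018],[1.64,-3.6,-1.12,-0.0165,-0.0037,0.018],[1.57,-3.61,-1.18,-0.0165,-0.0037,0.018],[1.5,-3.61,-1.25,-0.0165,-0.0037,0.018],[1.43,-3.62,-1.31,-0.0165,-0.0037,0.018],[1.36,-3.62,-1.38,-0.0165,-0.0037,0.018],[1.29,-3.62,-1.44,-0.0165,-0.0037,0.018],[1.22,-3.62,-1.51,-0.0165,-0.0037,0.018]]
```

```bash
python3 -m handwheel '[[0,2.7,-3.1,0,-0.0165,-0.0037,0.018],[0,2.65,-3.15,-0.1,-0.0165,-0.0037,0.018],[0,2.6,-3.2,-0.15,-0.0165,-0.0037,0.018],[0,2.55,-3.2,-0.2,-0.0165,-0.0037,0.018],[0,2.5,-3.25,-0.3,-0.0165,-0.0037,0.018],[0,2.4,-3.3,-0.35,-0.0165,-0.0037,0.018],[0,2.35,-3.35,-0.4,-0.0165,-0.0037,0.018],[0,2.3,-3.35,-0.45,-0.0165,-0.0037,0.018],[0,2.25,-3.4,-0.55,-0.0165,-0.0037,0.018],[0,2.15,-3.45,-0.6,-0.0165,-0.0037,0.018],[0,2.1,-3.45,-0.65,-0.0165,-0.0037,0.018],[0,2.05,-3.5,-0.75,-0.0165,-0.0037,0.018]]' 120
python3 -m handwheel '[[0,2,-3.5,-0.8,-0.0165,-0.0037,0.018],[0,1.9,-3.55,-0.85,-0.0165,-0.0037,0.018],[0,1.85,-3.55,-0.9,-0.0165,-0.0037,0.018],[0,1.8,-3.55,-1,-0.0165,-0.0037,0.018],[0,1.7,-3.6,-1.05,-0.0165,-0.0037,0.018],[0,1.65,-3.6,-1.1,-0.0165,-0.0037,0.018],[0,1.55,-3.6,-1.2,-0.0165,-0.0037,0.018],[0,1.5,-3.6,-1.25,-0.0165,-0.0037,0.018],[0,1.45,-3.6,-1.3,-0.0165,-0.0037,0.018],[0,1.35,-3.6,-1.4,-0.0165,-0.0037,0.018],[0,1.3,-3.6,-1.45,-0.0165,-0.0037,0.018],[0,1.2,-3.6,-1.5,-0.0165,-0.0037,0.018]]'
python3 plan.py '[568.8,305,164.7,156.9,0,-6.5,6]'
```

```text
time: 5.4
tool_pos: [381.7, -112.3, 252.5]
tcp_rot: [168.4, 1.2, 5.9]
ft_force: [1.0, -0.6, 0.6]
finger_gap: 42.6
grip_force: 0.0
time: 6.4
tool_pos: [572.8, 341.3, 255.3]
tcp_rot: [156.9, 0.0, -6.6]
ft_force: [1.1, -0.1, 0.9]
finger_gap: 42.5
grip_force: 0.0
mm/row 16.3 deg/row 0.01
[[0.0,-0.03,1.63,0.0,0.0001,-0.0002],[0.0,-0.03,1.63,0.0,0.0001,-0.0002],[0.0,-0.03,1.63,0.0,0.0001,-0.0002],[0.0,-0.03,1.63,0.0,0.0001,-0.0002],[0.0,-0.03,1.63,0.0,0.0001,-0.0002],[0.0,-0.03,1.63,0.0,0.0001,-0.0002]]
```

```bash
python3 -m handwheel '[[0,0,0,1.6,0,0,0],[0,0,0,1.6,0,0,0],[0,0,0,1.6,0,0,0],[0,0,0,1.6,0,0,0],[0,0,-0.1,1.6,0,0,0],[0,0,-0.1,1.8,0,0,0],[0,0,0,0,0,0,0]]' 120
python3 - <<'E'
from h import *
a=[]
for n in("scene","top"):
    p=snapshot(n);o=np.array([310,120] if n=="scene" else [110,120])
    a.append(cv2.resize(p["image"][o[1]:o[1]+150,o[0]:o[0]+200,::-1],None,fx=2,fy=2,interpolation=cv2.INTER_CUBIC))
cv2.imwrite("pics/pre.png",np.hstack(a))
E
```

```text
time: 6.98
tool_pos: [566.5, 301.2, 160.3]
tcp_rot: [156.7, 0.3, -6.6]
ft_force: [-0.2, -0.2, -0.5]
finger_gap: 42.5
grip_force: 0.0
```

View pics/pre.png

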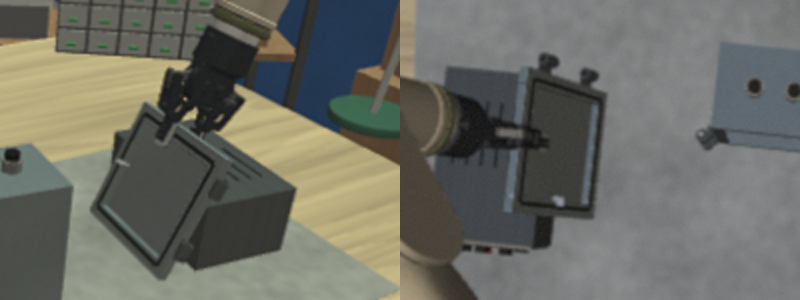

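```bash
python3 - <<'E'
from h import *
s=sense();print(s["time"],s["tool_pos"],s["tcp_rot"],s["ft_force"],s["qd"].round(2))
E
python3 plan.py '[568,303.5,163.5,156.9,0,-6.5,2]'
```

```text
7.0833 [567.82964282 302.68177772 164.14268095] [ 1.56863544e+02  1.22363425e-01 -6.56142969e+00] [ 0.21393069 -0.18564868  0.80116688] [ 0.33 -1.17 -2.31 -0.2   0.31 -0.06]
mm/row 0.5 deg/row 0.07
[[0.0,-0.05,0.01,0.0003,0.0012,-0.0001],[0.0,-0.05,0.01,0.0003,0.0012,-0.0001]]
```

```bash
python3 -m handwheel '[[-1,0,0,0,0,0,0],[-1,0,0,0,0,0,0],[-1,0,0,0,0,0,0],[-1,0,0,0,0,0,0],[-1,0,0,0,0,0,0],[-1,0,0,0,0,0,0],[-1,0,0,0,0,0,0],[-1,0,0,0,0,0,0]]' 120
```

```text
time: 7.75
tool_pos: [569.1, 303.9, 166.3]
tcp_rot: [157.1, -0.1, -6.5]
ft_force: [1.0, 3.4, 6.8]
finger_gap: 12.1
grip_force: 117.4
```

```bash
python3 - <<'E'
from plan import *
a=([569.1,303.9,166.3],[156.9,0,-6.5]);b=([545,250,190],[156.9,0,-6.5])
plan(*b,6,a);plan([425,110,212],[180,0,-7.2],10,b)
E
```

```text
mm/row 10.6 deg/row 0.0
[[-0.3,1.02,0.0,0.0,0.0,0.0],[-0.3,1.02,0.0,0.0,0.0,0.0],[-0.3,1.02,0.0,0.0,0.0,0.0],[-0.3,1.02,0.0,0.0,0.0,0.0],[-0.3,1.02,0.0,0.0,0.0,0.0],[-0.3,1.02,0.0,0.0,0.0,0.0]]
mm/row 18.6 deg/row 2.31
[[-1.03,1.49,0.4,0.0403,-0.0002,0.0012],[-1.03,1.51,0.34,0.0403,-0.0002,0.0012],[-1.03,1.52,0.28,0.0403,-0.0002,0.0012],[-1.03,1.53,0.21,0.0403,-0.0002,0.0012],[-1.03,1.54,0.15,0.0403,-0.0002,0.0012],[-1.02,1.55,0.09,0.0403,-0.0002,0.0012],[-1.02,1.55,0.03,0.0403,-0.0002,0.0012],[-1.02,1.55,-0.03,0.0403,-0.0002,0.0012],[-1.02,1.55,-0.1,0.0403,-0.0002,0.0012],[-1.02,1.55,-0.16,0.0403,-0.0002,0.0012]]
```

```bash
python3 -m handwheel '[[-1,-0.3,1,0,0,0,0],[-1,-0.3,1,0,0,0,0],[-1,-0.3,1,0,0,0,0],[-1,-0.3,1,0,0,0,0],[-1,-0.3,1,0,0,0,0],[-1,-0.3,1,0,0,0,0]]'
python3 -m handwheel '[[-1,-1,1.5,0.4,0.0403,0,0.0012],[-1,-1,1.5,0.35,0.0403,0,0.0012],[-1,-1,1.5,0.3,0.0403,0,0.0012],[-1,-1,1.5,0.2,0.0403,0,0.0012],[-1,-1,1.55,0.15,0.0403,0,0.0012],[-1,-1,1.55,0.1,0.0403,0,0.0012],[-1,-1,1.55,0.05,0.0403,0,0.0012],[-1,-1,1.55,0,0.0403,0,0.0012],[-1,-1,1.55,-0.1,0.0403,0,0.0012],[-1,-1,1.55,-0.15,0.0403,0,0.0012],[-1,0,0,0,0,0,0]]'
python3 - <<'E'
from fit import *
s=sense();print(s["tool_pos"],s["tcp_rot"],s["ft_force"])
for n in("scene","top"):
    p=snapshot(n);cv2.imwrite(f"pics/up_{n}.png",cv2.resize(p["image"][110:320,150:430,::-1],None,fx=1.42,fy=1.42,interpolation=cv2.INTER_CUBIC))
    for k in [*D,"upper_seat","lower_seat"]: print(n,k,[(np.round(r["location"],1).tolist(),round(r["conf"],2)) for r in place_of(p,k)[:2]])
a=[cv2.imread(f"pics/up_{n}.png") for n in("scene","top")];cv2.imwrite("pics/up.png",np.hstack(a))
E
```

```text
time: 8.25
tool_pos: [543.1, 249.5, 187.0]
tcp_rot: [156.9, 0.2, -6.5]
ft_force: [-0.1, 0.4, -6.2]
finger_gap: 12.0
grip_force: 117.7
time: 9.17
tool_pos: [424.2, 107.4, 208.5]
tcp_rot: [-180.0, 0.0, -7.3]
ft_force: [0.6, -0.4, -5.8]
finger_gap: 12.3
grip_force: 117.8
[424.24081006 107.41435594 208.47434175] [-1.79973607e+02  3.69444932e-03 -7.34026466e+00] [ 0.60375306 -0.37128844 -5.76242111]
scene door_mid [([423.2, 105.9, 126.6], 0.76)]
scene upper_tube [([535.7, 85.0, 166.6], 0.89)]
scene lower_tube []
scene door_edge [([326.5, 114.1, 127.0], 0.66)]
scene upper_seat []
scene lower_seat [([622.5, -51.5, 1.0], 0.63)]
top door_mid []
top upper_tube [([533.8, 89.4, 166.2], 0.64)]
top lower_tube [([537.0, 82.9, 74.0], 0.63), ([552.2, 364.2, -5.6], 0.55)]
top door_edge [([328.7, 113.0, 126.7], 0.54)]
top upper_seat [([578.5, 67.1, 160.7], 0.69)]
top lower_seat [([581.7, 62.0, 59.3], 0.64)]
```

View pics/up.png

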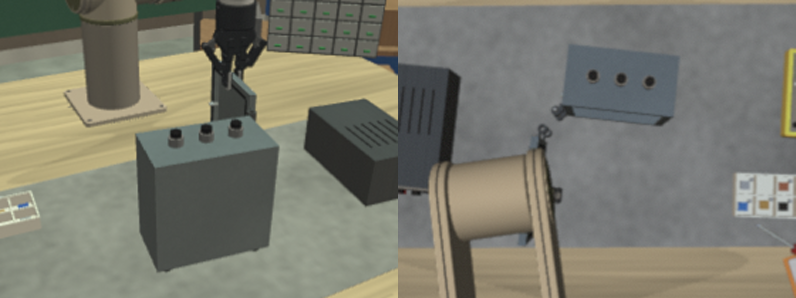

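The door is upright in the grip, with its tube at about (545,130) in the right half and the pin barrel at (560,112). I'll now bring the tube in front of the pin at pin height and feel along x.

```bash
python3 -m handwheel '[[-1,0,0.36,0.2,0,0,0],[-1,0,0.36,0.2,0,0,0],[-1,0,0.36,0.2,0,0,0],[-1,0,0.35,0.1,0,0,0],[-1,0.6,0,0,0,0,0],[-1,0.6,0,0,0,0,0],[-1,0.6,0,0,0,0,0],[-1,0.4,0,0,0,0,0],[-1,0,0,0,0,0,0],[-1,0,0,0,0,0,0]]'
for i in 1 2; do python3 -m handwheel '[[-1,0.1,0,0,0,0,0],[-1,0.1,0,0,0,0,0],[-1,0,0,0,0,0,0]]'; done
```

```text
time: 10.7
tool_pos: [446.8, 93.2, 202.0]
tcp_rot: [-180.0, -0.1, -7.2]
ft_force: [0.2, -0.2, -6.0]
finger_gap: 12.1
grip_force: 117.8
time: 10.95
tool_pos: [448.6, 92.9, 202.1]
tcp_rot: [-180.0, -0.1, -7.2]
ft_force: [0.0, 1.2, -5.0]
finger_gap: 12.1
grip_force: 117.8
time: 11.2
tool_pos: [450.7, 92.6, 202.1]
tcp_rot: [-180.0, -0.1, -7.2]
ft_force: [-1.1, -0.3, -6.0]
finger_gap: 11.9
grip_force: 117.8
```

```bash
for i in 1 2; do python3 -m handwheel '[[-1,0.1,0,0,0,0,0],[-1,0.1,0,0,0,0,0],[-1,0,0,0,0,0,0]]' | grep -E "pos|force:|rot"; done
```

```text
tool_pos: [452.0, 92.5, 202.0]
tcp_rot: [-180.0, -0.0, -7.2]
ft_force: [-4.2, 0.7, -3.1]
grip_force: 118.2
tool_pos: [452.3, 92.6, 201.8]
tcp_rot: [-180.0, 0.2, -7.2]
ft_force: [-17.0, 2.5, 3.7]
grip_force: 119.4
```

```bash
python3 -m handwheel '[[-1,0.1,0,0,0,0,0],[-1,0.1,0,0,0,0,0],[-1,0,0,0,0,0,0]]' | grep -E "pos|force:|rot"
```

```text
tool_pos: [452.6, 92.8, 201.8]
tcp_rot: [-180.0, 0.5, -7.2]
ft_force: [-28.2, 4.1, 12.0]
grip_force: 120.6
```

Contact with the pin is at TCP x ≈ 451.8. Now I'll back off and go around for the y touch.

```bash
python3 -m handwheel '[[-1,-0.5,0,0,0,0,0],[-1,-1,0,0,0,0,0],[-1,0,-1,0,0,0,0],[-1,0,-1,0,0,0,0],[-1,0,-1,0,0,0,0],[-1,1.1,0,0,0,0,0],[-1,1.2,0,0,0,0,0],[-1,0,0,0,0,0,0],[-1,0,0,0,0,0,0],[-1,0,0,0,0,0,0]]'
python3 plan.py '[466.9,108.8,202,180,0,-7.2,1]'
```

```text
time: 12.78
tool_pos: [468.0, 121.1, 201.8]
tcp_rot: [-180.0, -0.1, -7.2]
ft_force: [0.2, -0.1, -5.8]
finger_gap: 12.0
grip_force: 117.9
mm/row 12.4 deg/row 0.05
[[0.04,1.23,-0.02,-0.0003,-0.0009,0.0]]
```

```bash
python3 -m handwheel '[[-1,0.05,0.4,0,0,0,0],[-1,0,0.4,0,0,0,0],[-1,0,0.2,0,0,0,0],[-1,0,0.1,0,0,0,0],[-1,0,0,0,0,0,0],[-1,0,0,0,0,0,0]]'| grep -E "pos|force:|rot"
for i in 1 2; do python3 -m handwheel '[[-1,0,0.1,0,0,0,0],[-1,0,0.1,0,0,0,0],[-1,0,0,0,0,0,0]]' | grep -E "pos|force:|rot"; done
```

```text
tool_pos: [467.3, 109.5, 202.2]
tcp_rot: [-180.0, -0.1, -7.2]
ft_force: [-0.2, -0.8, -6.2]
grip_force: 118.0
tool_pos: [467.1, 107.6, 202.1]
tcp_rot: [-180.0, -0.1, -7.2]
ft_force: [-0.2, 0.8, -4.8]
grip_force: 117.9
tool_pos: [466.8, 105.5, 202.1]
tcp_rot: [-180.0, -0.1, -7.2]
ft_force: [-0.4, -0.1, -6.7]
grip_force: 117.9
```

```bash
python3 -m handwheel '[[-1,0,0.1,0,0,0,0],[-1,0,0.1,0,0,0,0],[-1,0,0,0,0,0,0]]' | grep -E "pos|force:|rot|torq"
```

```text
tool_pos: [466.6, 103.5, 202.1]
tcp_rot: [-180.0, -0.1, -7.2]
ft_force: [-0.4, -0.4, -5.6]
grip_force: 118.0
```

```bash
python3 -m handwheel '[[-1,0,0.1,0,0,0,0],[-1,0,0.1,0,0,0,0],[-1,0,0,0,0,0,0]]' | grep -E "pos|force:|rot|torq"; python3 -c "
from bench import *
print(sense()['wrist_torque'])"
```

```text
tool_pos: [466.3, 101.6, 202.1]
tcp_rot: [-180.0, -0.1, -7.2]
ft_force: [0.2, -0.1, -4.5]
grip_force: 118.0
[-0.02764075  0.03398669  0.00403613]
```

```bash
python3 -m handwheel '[[-1,0,0.1,0,0,0,0],[-1,0,0.1,0,0,0,0],[-1,0,0,0,0,0,0]]' | grep -E "pos|force:|rot|torq"
```

```text
tool_pos: [466.0, 100.3, 202.2]
tcp_rot: [-179.9, -0.1, -7.2]
ft_force: [0.5, 4.0, -5.4]
grip_force: 118.0
```

```bash
python3 -m handwheel '[[-1,0,0.1,0,0,0,0],[-1,0,0.1,0,0,0,0],[-1,0,0,0,0,0,0]]' | grep -E "pos|force:|rot|torq"; python3 -c "
from bench import *
print(sense()['wrist_torque'])"
```

```text
tool_pos: [465.7, 99.0, 202.2]
tcp_rot: [-179.8, -0.1, -7.1]
ft_force: [0.4, 8.4, -4.9]
grip_force: 118.3
[1.62819527 0.05736834 0.96919525]
```

```bash
python3 -m handwheel '[[-1,0,-0.5,0,0,0,0],[-1,0,-0.5,0,0,0,0],[-1,0,0,-0.5,0,0,0],[-1,0,0,-0.5,0,0,0],[-1,0,0,-0.5,0,0,0],[-1,0,0,-0.5,0,0,0],[-1,0,0,0,0,0,0],[-1,0,0,0,0,0,0],[-1,0,0,0,0,0,0]]'
python3 plan.py '[464.2,88.5,222,180,0,-7.2,4]'
```

```text
time: 15.53
tool_pos: [467.0, 107.5, 222.1]
tcp_rot: [-180.0, -0.1, -7.2]
ft_force: [0.8, -0.5, -5.2]
finger_gap: 11.9
grip_force: 118.1
mm/row 4.8 deg/row 0.03
[[-0.01,0.48,0.0,-0.0001,-0.0005,-0.0001],[-0.01,0.48,0.0,-0.0001,-0.0005,-0.0001],[-0.01,0.48,0.0,-0.0001,-0.0005,-0.0001],[-0.01,0.48,0.0,-0.0001,-0.0005,-0.0001]]
```

```bash
python3 -m handwheel '[[-1,0,0.5,0,0,-0.002,0],[-1,0,0.5,0,0,0,0],[-1,0,0.5,0,0,0,0],[-1,-0.04,0.42,0,0,0,0],[-1,0,0,0,0,0,0],[-1,0,0,0,0,0,0]]'
python3 -m handwheel '[[-1,0,0,0.1,0,0,0],[-1,0,0,0.1,0,0,0],[-1,0,0,0,0,0,0]]'| grep -E "pos|force:|rot"
python3 -m handwheel '[[-1,0,0,0.1,0,0,0],[-1,0,0,0.1,0,0,0],[-1,0,0,0,0,0,0]]'| grep -E "pos|force:|rot"
```

```text
time: 16.03
tool_pos: [464.2, 88.3, 222.1]
tcp_rot: [-180.0, 0.0, -7.3]
ft_force: [0.2, -0.1, -5.0]
finger_gap: 11.9
grip_force: 117.9
tool_pos: [464.1, 88.8, 219.8]
tcp_rot: [-180.0, 0.0, -7.2]
ft_force: [0.4, 0.7, -5.3]
grip_force: 117.9
tool_pos: [464.1, 88.8, 217.8]
tcp_rot: [-180.0, 0.0, -7.2]
ft_force: [0.2, 0.4, -6.2]
grip_force: 117.9
```

```bash
python3 -m handwheel '[[-1,0,0,0.1,0,0,0],[-1,0,0,0.1,0,0,0],[-1,0,0,0,0,0,0]]'| grep -E "pos|force:|rot"
python3 -m handwheel '[[-1,0,0,0.1,0,0,0],[-1,0,0,0.05,0,0,0],[-1,0,0,0,0,0,0]]'| grep -E "pos|force:|rot"
```

```text
tool_pos: [464.1, 88.7, 215.8]
tcp_rot: [-180.0, 0.0, -7.2]
ft_force: [0.7, -0.5, -5.2]
grip_force: 117.9
tool_pos: [464.2, 88.7, 214.4]
tcp_rot: [-180.0, 0.0, -7.2]
ft_force: [-0.8, 1.2, -6.2]
grip_force: 117.9
```

```bash
python3 -m handwheel '[[-1,0,0,0.1,0,0,0],[-1,0,0,0.1,0,0,0],[-1,0,0,0,0,0,0]]'| grep -E "pos|force:|rot"
```

```text
tool_pos: [464.1, 88.7, 212.3]
tcp_rot: [-180.0, 0.0, -7.2]
ft_force: [-0.7, -0.5, -5.2]
grip_force: 117.9
```

```bash
python3 -m handwheel '[[-1,0,0,0.1,0,0,0],[-1,0,0,0.1,0,0,0],[-1,0,0,0,0,0,0]]'| grep -E "pos|force:|rot"
```

```text
tool_pos: [464.1, 88.7, 210.3]
tcp_rot: [-180.0, 0.0, -7.2]
ft_force: [-0.0, 0.1, -5.5]
grip_force: 117.9
```

No contact 6 mm below the tip height, so the pins are inside the tubes. I'll keep lowering.

```bash
for i in 1 2; do python3 -m handwheel '[[-1,0,0,0.15,0,0,0],[-1,0,0,0.15,0,0,0],[-1,0,0,0,0,0,0]]'| grep -E "pos|force:|rot"; done
```

```text
tool_pos: [464.0, 88.7, 207.2]
tcp_rot: [-180.0, 0.1, -7.2]
ft_force: [-0.0, -0.1, -6.2]
grip_force: 117.9
tool_pos: [464.0, 88.7, 204.2]
tcp_rot: [-180.0, 0.0, -7.2]
ft_force: [0.2, 0.5, -6.2]
grip_force: 117.9
```

```bash
for i in 1 2; do python3 -m handwheel '[[-1,0,0,0.15,0,0,0],[-1,0,0,0.15,0,0,0],[-1,0,0,0,0,0,0]]'| grep -E "pos|force:|rot"; done
```

```text
tool_pos: [464.1, 88.7, 201.2]
tcp_rot: [-180.0, 0.0, -7.2]
ft_force: [-0.6, -0.5, -6.5]
grip_force: 117.9
tool_pos: [464.1, 88.7, 198.2]
tcp_rot: [-180.0, 0.0, -7.2]
ft_force: [0.3, 0.6, -5.2]
grip_force: 117.9
```

```bash
python3 -m handwheel '[[-1,0,0,0.1,0,0,0],[-1,0,0,0.1,0,0,0],[-1,0,0,0,0,0,0]]'| grep -E "pos|force:|rot"
```

```text
tool_pos: [464.1, 88.7, 196.3]
tcp_rot: [-180.0, 0.0, -7.2]
ft_force: [0.5, 0.1, -5.0]
grip_force: 117.9
```

```bash
python3 -m handwheel '[[-1,0,0,0.1,0,0,0],[-1,0,0,0.05,0,0,0],[-1,0,0,0,0,0,0]]'| grep -E "pos|force:|rot"
```

```text
tool_pos: [464.3, 88.7, 195.2]
tcp_rot: [-180.0, -0.0, -7.2]
ft_force: [1.1, -0.3, -4.4]
grip_force: 118.0
```

```bash
python3 -m handwheel '[[-1,0,0,0.1,0,0,0],[-1,0,0,0.05,0,0,0],[-1,0,0,0,0,0,0]]'| grep -E "pos|force:|rot"
```

```text
tool_pos: [464.4, 88.8, 194.6]
tcp_rot: [-180.0, -0.0, -7.2]
ft_force: [-5.4, 0.2, 1.6]
grip_force: 119.5
```

Contact came at the predicted home height (TCP z ≈ 194.6). I'll press 1 mm to confirm, then release and rise.

```bash
python3 -m handwheel '[[-1,0,0,0.1,0,0,0],[-1,0,0,0,0,0,0]]'| grep -E "pos|force:|rot"
python3 -m handwheel '[[-1,0,0,-0.1,0,0,0],[-0.4,0,0,0,0,0,0],[-0.2,0,0,0,0,0,0],[0,0,0,0,0,0,0],[0,0,0,0,0,0,0],[0,0,0,0,0,0,0]]' 
python3 -m handwheel '[[0,0,0,-1,0,0,0],[0,0,0,-1.5,0,0,0],[0,0,0,-1.5,0,0,0],[0,0,0,-1.5,0,0,0],[0,0,0,-1.5,0,0,0],[-1,0,0,0,0,0,0],[-1,0,0,0,0,0,0]]' 
python3 - <<'E'
from fit import *
for n in("scene","top"):
    p=snapshot(n);cv2.imwrite(f"pics/rel_{n}.png",cv2.resize(p["image"][110:320,150:430,::-1],None,fx=1.42,fy=1.42,interpolation=cv2.INTER_CUBIC))
    for k in D: print(n,k,[(np.round(r["location"],1).tolist(),round(r["conf"],2)) for r in place_of(p,k)[:2]])
a=[cv2.imread(f"pics/rel_{n}.png") for n in("scene","top")];cv2.imwrite("pics/rel.png",np.hstack(a))
E
```

```text
tool_pos: [464.4, 88.9, 194.5]
tcp_rot: [-180.0, -0.0, -7.2]
ft_force: [-10.2, 0.8, 8.5]
grip_force: 120.7
time: 19.95
tool_pos: [464.4, 88.7, 193.7]
tcp_rot: [-180.0, -0.0, -7.2]
ft_force: [0.5, 0.2, -0.8]
finger_gap: 42.5
grip_force: 0.0
time: 20.53
tool_pos: [465.0, 88.7, 264.8]
tcp_rot: [-179.9, -0.1, -7.2]
ft_force: [0.7, -0.1, -0.5]
finger_gap: 19.3
grip_force: 0.0
scene door_mid [([465.7, 90.0, 111.8], 0.73)]
scene upper_tube []
scene lower_tube []
scene door_edge [([552.8, 369.0, -5.5], 0.74), ([368.7, 95.9, 108.3], 0.73)]
top door_mid []
top upper_tube [([571.3, 64.6, 155.4], 0.73)]
top lower_tube [([575.6, 63.3, 63.9], 0.65)]
top door_edge [([366.5, 89.5, 110.4], 0.47)]
```

View pics/rel.png

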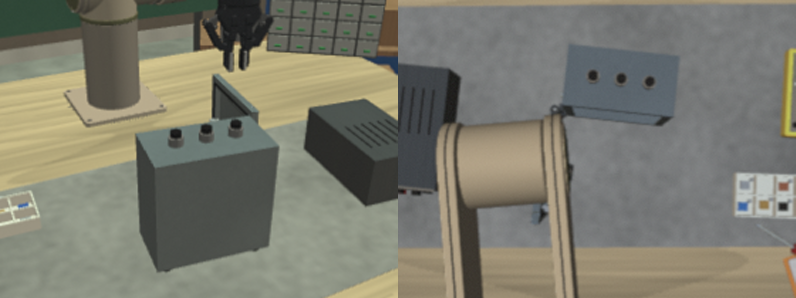

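The door hangs home: network centre z is 112, and the tubes are at the barrel. The gripper is clear above it. Now I'll plan the closing arc.

```bash
python3 - <<'E'
from plan import *
H=np.array([574.8,65.6]);bx=np.array([.9921,-.1253]);by=np.array([.1253,.9921])
P=lambda th,d,r=165:H+r*(-np.cos(th)*bx-np.sin(th)*by)+(16+d)*(np.cos(th)*by-np.sin(th)*bx)
s=sense();print(s["tool_pos"],s["tcp_rot"],s["time"])
q=P(0,25);e=q-s["tool_pos"][:2];print("to start tool x,y mm",e@bx,-e@by)
d0=q-P(0,14);print("approach",-d0@bx,d0@by)
T=np.radians(np.linspace(0,80,33));pts=[P(t,14) for t in T]
print([[round((b-a)@bx/10,2),round(-(b-a)@by/10,2)] for a,b in zip(pts,pts[1:])])
print("end",pts[-1],"shut d11",P(np.pi/2,11),"d15",P(np.pi/2,15))
E
```

```text
[464.11622881  88.65580371 263.25857486] [-1.79983359e+02  4.49802798e-02 -7.21772239e+00] 21.0333
to start tool x,y mm -52.295550897723565 -31.99347616638
approach 3.059976010799659e-14 10.999587499999981
[[np.float64(-0.12), np.float64(0.72)], [np.float64(-0.08), np.float64(0.73)], [np.float64(-0.05), np.float64(0.73)], [np.float64(-0.02), np.float64(0.73)], [np.float64(0.01), np.float64(0.73)], [np.float64(0.04), np.float64(0.73)], [np.float64(0.08), np.float64(0.73)], [np.float64(0.11), np.float64(0.72)], [np.float64(0.14), np.float64(0.72)], [np.float64(0.17), np.float64(0.71)], [np.float64(0.2), np.float64(0.7)], [np.float64(0.23), np.float64(0.69)], [np.float64(0.26), np.float64(0.68)], [np.float64(0.29), np.float64(0.67)], [np.float64(0.32), np.float64(0.66)], [np.float64(0.35), np.float64(0.64)], [np.float64(0.38), np.float64(0.63)], [np.float64(0.4), np.float64(0.61)], [np.float64(0.43), np.float64(0.59)], [np.float64(0.45), np.float64(0.57)], [np.float64(0.48), np.float64(0.55)], [np.float64(0.5), np.float64(0.53)], [np.float64(0.53), np.float64(0.51)], [np.float64(0.55), np.float64(0.49)], [np.float64(0.57), np.float64(0.46)], [np.float64(0.59), np.float64(0.44)], [np.float64(0.61), np.float64(0.41)], [np.float64(0.62), np.float64(0.38)], [np.float64(0.64), np.float64(0.36)], [np.float64(0.65), np.float64(0.33)], [np.float64(0.67), np.float64(0.3)], [np.float64(0.68), np.float64(0.27)]]
end [497.35590354 -83.14931004] shut d11 [527.3388 -94.7134] d15 [523.3704 -94.2122]
```

```bash
python3 -m handwheel '[[-1,-1.3,-0.8,0,0,0,0],[-1,-1.3,-0.8,0,0,0,0],[-1,-1.3,-0.8,0,0,0,0],[-1,-1.3,-0.8,0,0,0,0],[-1,0,0,1.5,0,0,0],[-1,0,0,2,0,0,0],[-1,0,0,2,0,0,0],[-1,0,0,1,0,0,0],[-1,0,0,0,0,0,0],[-1,0,0.4,0,0,0,0],[-1,0,0.4,0,0,0,0],[-1,0,0.3,0,0,0,0]]' | grep -E "pos|force:|rot|gap"
python3 -m handwheel '[[-1,-0.12,0.72,0,0,0,0],[-1,-0.08,0.73,0,0,0,0],[-1,-0.05,0.73,0,0,0,0],[-1,-0.02,0.73,0,0,0,0]]' | grep -E "time|pos|force:|rot"
python3 -m handwheel '[[-1,0,0.73,0,0,0,0],[-1,0.04,0.73,0,0,0,0],[-1,0.08,0.73,0,0,0,0],[-1,0.1,0.72,0,0,0,0]]' | grep -E "time|pos|force:|rot"
```

```text
tool_pos: [416.1, 115.6, 200.1]
tcp_rot: [-180.0, -0.1, -7.2]
ft_force: [0.1, -0.0, -0.1]
finger_gap: 0.2
grip_force: 0.1
time: 22.37
tool_pos: [408.9, 86.6, 198.9]
tcp_rot: [-180.0, -0.0, -7.2]
ft_force: [-0.4, 0.0, 0.4]
grip_force: 0.1
time: 22.7
tool_pos: [407.4, 57.6, 198.6]
tcp_rot: [-180.0, 0.0, -7.2]
ft_force: [-0.4, 0.6, -0.1]
grip_force: 0.1
```

```bash
python3 -m handwheel '[[-1,0.14,0.72,0,0,0,0],[-1,0.17,0.71,0,0,0,0],[-1,0.2,0.7,0,0,0,0],[-1,0.23,0.69,0,0,0,0],[-1,0.26,0.68,0,0,0,0],[-1,0.29,0.67,0,0,0,0],[-1,0.32,0.66,0,0,0,0],[-1,0.35,0.64,0,0,0,0],[-1,0.38,0.63,0,0,0,0],[-1,0.4,0.61,0,0,0,0]]' | grep -E "time|pos|force:|rot"
python3 - <<'E'
from fit import *
for n in("scene","top"):
    p=snapshot(n);cv2.imwrite(f"pics/sw_{n}.png",cv2.resize(p["image"][110:320,150:430,::-1],None,fx=1.42,fy=1.42,interpolation=cv2.INTER_CUBIC))
    for k in D: print(n,k,[(np.round(r["location"],1).tolist(),round(r["conf"],2)) for r in place_of(p,k)[:1]])
a=[cv2.imread(f"pics/sw_{n}.png") for n in("scene","top")];cv2.imwrite("pics/sw.png",np.hstack(a))
E
```

```text
time: 23.53
tool_pos: [426.6, -12.3, 198.6]
tcp_rot: [-180.0, 0.0, -7.2]
ft_force: [-0.7, 0.4, -0.4]
grip_force: 0.1
scene door_mid []
scene upper_tube []
scene lower_tube []
scene door_edge [([410.3, -60.1, 110.4], 0.96)]
top door_mid [([481.9, 0.3, 114.3], 0.68)]
top upper_tube [([572.6, 66.1, 155.0], 0.65)]
top lower_tube [([572.3, 63.7, 61.0], 0.75)]
top door_edge []
```

View pics/sw.png

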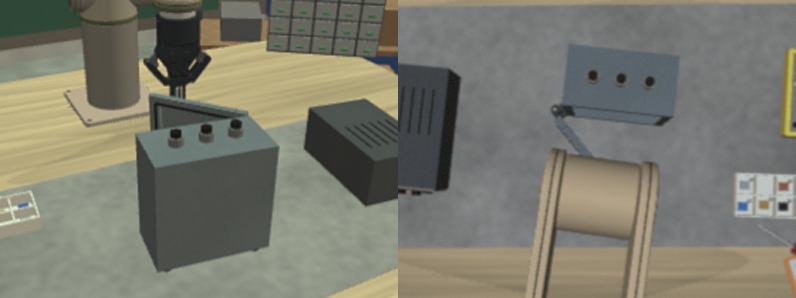

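The door is swinging with the finger (about 45° in the top view, from the hinge at (560,112) to (590,155)). I'll continue the arc.

```bash
python3 -m handwheel '[[-1,0.43,0.59,0,0,0,0],[-1,0.45,0.57,0,0,0,0],[-1,0.48,0.55,0,0,0,0],[-1,0.5,0.53,0,0,0,0],[-1,0.53,0.51,0,0,0,0],[-1,0.55,0.49,0,0,0,0],[-1,0.57,0.46,0,0,0,0],[-1,0.59,0.44,0,0,0,0],[-1,0.61,0.41,0,0,0,0],[-1,0.62,0.38,0,0,0,0]]' | grep -E "time|pos|force:|rot"
python3 -m handwheel '[[-1,0.5,0.3,0,0,0,0],[-1,0.5,0.26,0,0,0,0],[-1,0.5,0.23,0,0,0,0],[-1,0.5,0.2,0,0,0,0],[-1,0.4,0.15,0,0,0,0],[-1,0,0,0,0,0,0]]' | grep -E "time|pos|force:|rot"
python3 - <<'E'
from plan import *
H=np.array([574.8,65.6]);bx=np.array([.9921,-.1253]);by=np.array([.1253,.9921])
print((sense()["tool_pos"][:2]-H)@np.c_[bx,by],"hinge-relative; shut x -27(d11)..-31")
E
```

```text
time: 24.87
tool_pos: [473.5, -67.8, 198.5]
tcp_rot: [-180.0, 0.0, -7.2]
ft_force: [0.9, 0.9, 0.3]
grip_force: 0.1
time: 25.37
tool_pos: [496.0, -81.9, 198.6]
tcp_rot: [-180.0, -0.0, -7.2]
ft_force: [0.0, -0.3, -0.4]
grip_force: 0.0
[ -59.73846747 -156.19695416] hinge-relative; shut x -27(d11)..-31
```

```bash
python3 -m handwheel '[[-1,0.3,0.05,0,0,0,0],[-1,0.3,0.05,0,0,0,0],[-1,0.3,0.05,0,0,0,0],[-1,0.3,0.05,0,0,0,0],[-1,0.3,0,0,0,0,0],[-1,0.3,0,0,0,0,0],[-1,0.3,0,0,0,0,0],[-1,0.2,0,0,0,0,0],[-1,0,0,0,0,0,0]]' | grep -E "time|pos|force:|rot"
for i in 1 2; do python3 -m handwheel '[[-1,0.1,0,0,0,0,0],[-1,0.1,0,0,0,0,0],[-1,0,0,0,0,0,0]]' | grep -E "pos|force:"; done
```

```text
time: 26.12
tool_pos: [518.2, -86.5, 198.5]
tcp_rot: [-180.0, 0.0, -7.2]
ft_force: [-1.9, -0.1, -0.1]
grip_force: 0.5
tool_pos: [519.9, -86.7, 198.5]
ft_force: [-0.3, 1.0, -0.1]
grip_force: 0.2
tool_pos: [522.0, -87.0, 198.6]
ft_force: [-0.7, 0.4, 0.3]
grip_force: 0.2
```

```bash
for i in 1 2; do python3 -m handwheel '[[-1,0.1,0,0,0,0,0],[-1,0.1,0,0,0,0,0],[-1,0,0,0,0,0,0]]' | grep -E "pos|force:"; done
python3 - <<'E'
from fit import *
p=snapshot("scene");print([(np.round(r["location"],1).tolist(),round(r["conf"],2)) for r in place_of(p,"door_edge")[:1]])
for _ in range(2):
    p=snapshot("top")
    for k in [*D,"shut_edge"]: print(k,[(np.round(r["location"],1).tolist(),round(r["conf"],2)) for r in place_of(p,k)[:1]])
E
```

```text
tool_pos: [524.0, -87.2, 198.6]
ft_force: [-0.9, -0.1, 0.3]
grip_force: 0.2
tool_pos: [526.0, -87.5, 198.6]
ft_force: [0.5, -0.2, 0.1]
grip_force: 0.2
[([621.5, -57.1, -3.8], 0.5)]
door_mid [([549.3, -46.2, 114.3], 0.72)]
upper_tube [([548.6, -46.7, 111.6], 0.44)]
lower_tube [([572.3, 64.9, 63.1], 0.59)]
door_edge [([407.2, -362.9, -3.8], 0.36)]
shut_edge []
door_mid [([549.4, -44.7, 111.0], 0.71)]
upper_tube [([573.0, 64.6, 154.3], 0.59)]
lower_tube [([570.8, 62.2, 62.9], 0.58)]
door_edge []
shut_edge []
```

```bash
for i in 1 2; do python3 -m handwheel '[[-1,0.1,0,0,0,0,0],[-1,0,0,0,0,0,0]]' | grep -E "pos|force:"; done
```

```text
tool_pos: [526.9, -87.6, 198.5]
ft_force: [-0.8, -0.2, -0.8]
grip_force: 0.2
tool_pos: [527.9, -87.7, 198.5]
ft_force: [-0.2, 0.1, 0.4]
grip_force: 0.1
```

```bash
for i in 1 2; do python3 -m handwheel '[[-1,0.1,0,0,0,0,0],[-1,0,0,0,0,0,0]]' | grep -E "pos|force:"; done
```

```text
tool_pos: [528.9, -87.8, 198.5]
ft_force: [-0.3, 0.5, 0.6]
grip_force: 0.2
tool_pos: [529.9, -88.0, 198.5]
ft_force: [-0.5, 0.6, -0.6]
grip_force: 0.2
```

```bash
python3 - <<'E'
from h import *
p=snapshot("top");o=[255,130];im=cv2.resize(p["image"][130:230,255:355,::-1],None,fx=6,fy=6,interpolation=cv2.INTER_CUBIC)
H=np.array([574.8,65.6]);bx=np.array([.9921,-.1253]);by=np.array([.1253,.9921])
for dy in(-16,-210):
  for dx in(-16,-2):
    X=[*(H+dx*bx+dy*by),206];u=(proj(p,X)+.5-o)*6;cv2.circle(im,tuple(int(v) for v in u),3,(0,0,255),-1)
cv2.imwrite("pics/shut.png",im)
E
```

```text
(no output)
```

View pics/shut.png

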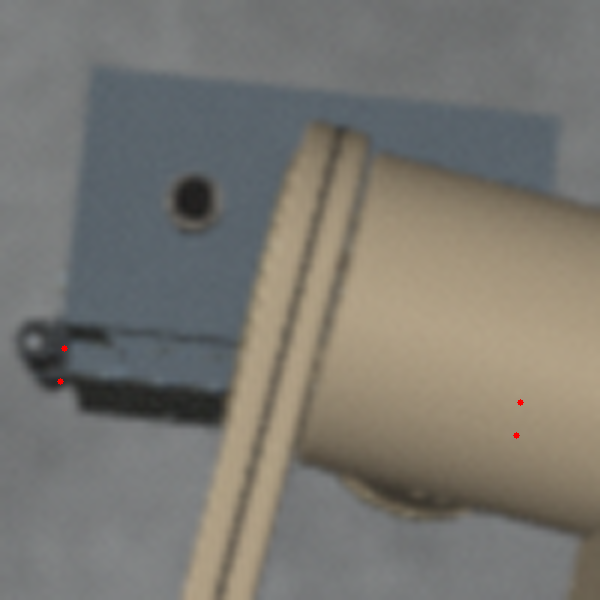

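The door is nearly parallel to the front (outer edge from about (75,380) to (235,392)), with no stop felt yet. I'll continue in 1 mm steps.

```bash
for i in 1 2; do python3 -m handwheel '[[-1,0.1,0,0,0,0,0],[-1,0,0,0,0,0,0]]' | grep -E "pos|ft_force:"; done
```

```text
tool_pos: [530.9, -88.1, 198.5]
ft_force: [-0.6, -0.2, 0.2]
tool_pos: [531.9, -88.2, 198.5]
ft_force: [-0.5, 0.3, -0.5]
```

```bash
for i in 1 2; do python3 -m handwheel '[[-1,0.1,0,0,0,0,0],[-1,0,0,0,0,0,0]]' | grep -E "pos|ft_force:"; done
```

```text
tool_pos: [532.9, -88.4, 198.6]
ft_force: [-0.3, -0.4, -0.1]
tool_pos: [533.9, -88.5, 198.5]
ft_force: [-0.3, -0.3, 0.3]
```

I've passed parallel if the finger is 11 mm half-wide, so I'll clear the arm and measure the door directly.

```bash
python3 -m handwheel '[[-1,-1.5,0,0,0,0,0],[-1,-3,0,0,0,0,0],[-1,-3,0,-1,0,0,0],[-1,-3,1,-1,0,0,0],[-1,-2,3,-1,0,0,0],[-1,-1,3.8,0,0,0,0],[-1,-1,3.8,0,0,0,0],[-1,-1,3.8,0,0,0,0],[-1,-1,3.8,0,0,0,0],[-1,-1,3.8,0,0,0,0],[-1,-1,3.8,0,0,0,0],[-1,0,0,0,0,0,0]]'
python3 - <<'E'
from fit import *
for i in range(3):
  p=snapshot("top")
  for k in [*D,"shut_edge"]: print(k,[(np.round(r["location"],1).tolist(),round(r["conf"],2)) for r in place_of(p,k)[:1]])
m=trace(p,"door_mid")[0]["pixels"];
o=[255,130];im=cv2.resize(p["image"][130:230,255:355,::-1],None,fx=6,fy=6,interpolation=cv2.INTER_CUBIC)
H=np.array([574.8,65.6]);bx=np.array([.9921,-.1253]);by=np.array([.1253,.9921])
for dy in(-16,-210):
  for dx in(-16,-2):
    u=(proj(p,[*(H+dx*bx+dy*by),206])+.5-o)*6;cv2.circle(im,tuple(int(v) for v in u),3,(0,0,255),-1)
for dy in(-14,-214):
    u=(proj(p,[*(H+np.array([7 ,0])[0]*bx+dy*by),212])+.5-o)*6;cv2.circle(im,tuple(int(v) for v in u),3,(0,255,255),-1)
c=[tuple(int(v) for v in (np.array(q)+.5-o)*6) for q in np.argwhere(m)[:0]]
cv2.imwrite("pics/shut2.png",im)
E
```

```text
time: 30.2
tool_pos: [313.6, -336.4, 228.7]
tcp_rot: [179.8, 0.0, -7.5]
ft_force: [1.4, 0.3, -0.3]
finger_gap: -0.0
grip_force: 0.0
door_mid [([554.3, -45.0, 114.3], 0.67)]
upper_tube [([575.3, 64.8, 159.3], 0.75)]
lower_tube [([575.4, 65.8, 61.7], 0.6)]
door_edge [([550.9, -143.3, 106.5], 0.69)]
shut_edge [([550.3, -143.1, 114.8], 0.66)]
door_mid [([551.6, -44.7, 112.7], 0.74)]
upper_tube [([569.3, 65.9, 155.2], 0.82)]
lower_tube [([574.9, 66.2, 61.2], 0.84)]
door_edge [([549.1, -144.9, 108.5], 0.85)]
shut_edge [([550.0, -139.7, 110.0], 0.63)]
door_mid [([551.4, -47.2, 111.9], 0.6)]
upper_tube [([572.5, 66.9, 155.0], 0.71)]
lower_tube [([575.2, 63.0, 60.3], 0.58)]
door_edge [([546.6, -146.4, 109.4], 0.75)]
shut_edge [([548.2, -140.7, 114.8], 0.84)]
```

View pics/shut2.png

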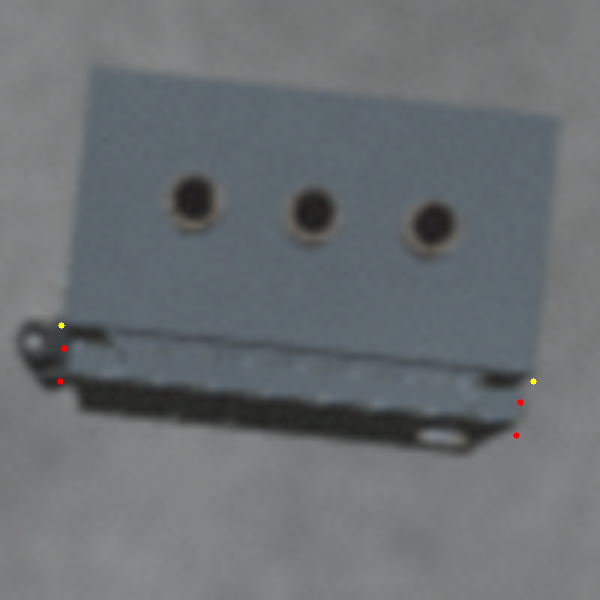

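The door's outer edge runs from (75,380) to (520,425), within about 1° of parallel to the box front. Its free edge is at the nominal shut_edge point, the tubes are home at z ≈ 155/60, and the arm is clear, so I'm handing in.

```bash
python3 -m handwheel '[[-1,0,0,0,0,0,0],[-1,0,0,0,0,0,0],[-1,0,0,0,0,0,0]]' | grep -E "time|pos|ft"; python3 -c "
from bench import *
print(hand_in())"
```

```text
time: 31.4
tool_pos: [316.5, -331.2, 228.5]
ft_force: [0.4, -0.7, 0.7]
the job is handed in; nothing more can be done
None
```

The door is hung with both hinge tubes home on their pins and swung shut to within about 1° of parallel to the box front (no stop was felt); I handed it in at 31.4 s with the arm clear, and no verdict came back.

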